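Load the card rack, extend its support leg to the mark and cam it shut

ROBOT

A 6-joint arm with a two-finger parallel gripper is mounted at the origin on the work surface; the furniture and walls round the work are solid. World frame = base frame: x ahead of the robot, y to its left, z up, the work surface at z = 0. Lengths are in m, angles in rad, forces in N, time in s.
With the tool pointing down it reaches from about 0.35 to 0.775 m from the base axis. Payload 7.3 kg.
Tool frame: the origin (TCP) lies midway between the tips of the shut fingers; the grasp point (between the pads) lies 19 mm behind it; z points along the fingers, y is the line along which they close (so a half turn about z gives the same grasp; the last joint's range is limited). The gripper opens to 92 mm and grips with 3 to 60 N. Pads are 19 mm wide; open, the fingers measure 130 mm over their backs; the gripper's body (75 mm by 190 mm) begins 47 mm behind the grasp point.
Start: joints at [-0.146, 0.342, 1.524, -0, 1.275, -0.146], TCP at [0.525, 0, 0.227] pointing down, gripper open.
Joint ranges: [-2.53, 2.53], [-0.77, 2.02], [0.04, 2.7], [-1, 4.14], [0.28, 2.66], [-3.11, 3.11]. Speed limits (rad/s): [2.57, 2.57, 3.14, 3.14, 3.14, 3.14].

INTERFACE

Orientations are given as [roll, pitch, yaw] about the fixed x, y, z axes, in that order (R = Rz(yaw) Ry(pitch) Rx(roll)).
In Python, from cell import monitor, vision, workorder gives the robot as it stands.
- The arm moves only by the tool move_arm, never from a script. Its argument "rows" is a list of rows, each a list of 5 numbers: the shift along the world's x, y, z in mm, then the turn about the world's z in rad, then the closure, from -1 (fully open) to 1 (shut). A call has 1 to 12 rows; each row shifts and turns the commanded pose from where the row before left it; what a row does not reach is not made up. A row lasts 1/10 s, in which the tool goes at most 50 mm and 8.59 degrees, less where a joint would pass 70% of its speed; a pose out of reach is approached as far as the arm can. A call is refused whole if a number of a shift passes 50 or a number of a turn 0.15, either way. A call with a gripper value outside its range is refused whole. The fingers move at their own pace and stop on an object; "newtons" is the grip in N (left out, the last holds). Time passes only in rows, so rows that do not move let the fingers close. It gives the time, the measured TCP pose, the force, the opening and the grip force at its end, in the units of the state.
- monitor.observe(): the state, without advancing time (a new reading comes with each control period).
- vision.read_camera(name): name is "scene" or "side" or "wrist"; returns the picture (384x512x3 uint8, red, green, blue); there is no depth.
- vision.get_calibration(name): a dict with "K" (3x3 intrinsics, pixels), "T" (4x4, takes a point from camera to world coordinates); the wrist camera has in their place "mount" (4x4, takes a point from camera to tool coordinates, whose origin is the TCP and whose axes are the flange's). Camera axes: x right, y up, looking along -z (the intrinsics and any distortion apply to the point x, -y, -z); pixel columns grow to the right and rows downward; lengths in m; the calibration is good to about 2 mm. A picture is of the moment at which its call begins: read the wrist's pose just before it. get_calibration takes no time and is no camera call.
- workorder.hand_in(): hands the job in; it is judged then, once.
The state is a dict: "time": time; "qpos": joint angles; "qvel": joint speeds; "joint_efforts": joint torques, N m; "tool_pos": TCP position; "tool_rot": TCP orientation; "contact_force": force on the tool from outside, world axes, zero at the start; "torque": the same for the moment, N m; "opening": finger opening in m; "grip_force": force on a finger pad.
Only numpy, scipy, OpenCV 4.12 (cv2) and the standard library are available. Lean on these libraries where they do the work, as an engineer would, in place of code of your own. Each camera call takes 0.05 s, during which the arm holds its last target. There are 200 camera calls.

TASK

Stand the pack of index cards on its long edge in the rack's end slot, the one next to the sliding leg, about centred along it. Then pull the spring-loaded leg out until its pointer lines up with the rider on the scale, and only there, while holding the leg at that mark, squeeze the cam lever fully closed against the leg's fixed jaw; finish still gripping jaw and lever together with the leg at the mark, and leave the other things on the desk alone.

Things in the scene. Friction and masses are not known exactly. Their poses are not given: they have to be found in the camera images.
- rack: Fixed light-wood card rack, 116 (x) by 106 mm (y); origin at its underside's centre, z up. Four walls along x, 6 mm thick, tops at z 64, at y = -49.5, -16.5, 16.5, 49.5 mm make three slots 27 mm wide, 26 mm floor height, open at top and ends. A calculator (top at z 98) stands in the slot at y = +33; the others are empty. The leg leaves the -y end; a rail 6 mm high runs along it at x = -68.
- slot (a point): Centre of the floor of the end slot next to the leg (rack y = -33 mm, 26 mm above the desk); axes as the rack's. The pack goes here with its long edge along x; its centre then lies 38 mm above this point.
- cards_center (a point): Centre of the loose banded pack of index cards (about 0.11 kg), which starts standing on its long edge on the desk: 128 mm long, 76 mm tall, 21 mm thick. The point's y axis runs along the length, its z axis through the thickness, its x axis points down.
- leg: Aluminium support leg; slides out of the rack along the rack's -y by 0 to 75 mm. A spring pulls it back in (2.5 N when in, 6 N at full length), so it returns when let go. Origin: at desk height (z = 0) on its centre line, below the middle of the jaw; axes as the rack's. It starts fully in, with the origin at rack (0, -125 mm).
- jaw (a point): Centre of the outer (-x) face of the leg's fixed jaw, an upright aluminium plate opposite the lever: in the leg's frame x -20 to -8, y -16 to +16, z 12 to 68 mm. Axes as the leg's.
- crossbar (a point): Centre of the inner (+y, rack-side) face of the upright crossbar at the leg's outer end: in the leg's frame x -52 to +52, y -28 to -18, z 12 to 52 mm. Open fingers that stand on both sides of jaw and lever can push on this face to draw the leg out. Axes as the leg's.
- lever: Black ridged cam lever, an upright tab on the leg: 12 mm thick (x), 28 wide (y), z 22 to 68 mm. Origin at the centre of its outer (+x) face, 45 mm above the desk; axes as the leg's. It slides towards the jaw from x = 28 mm in the leg's frame (open, as it starts) to 14 mm (fully closed); 4 N of friction keep it where left. Jaw and lever measure 48 mm over all when open, 34 closed.
- pointer (a point): Tip of the small fin at the -x end of the leg's crossbar (leg frame -58, -23, 16 mm); axes as the leg's.
- mark_tip (a point): Tip of the small steel rider (14 mm wide, 22 mm high with its fin) fixed on the scale rail: the length mark, 30 to 60 mm beyond the pointer at the start. Axes as the rack's: the leg is at the mark when the pointer has the same y in this frame.
- ink_bottle: Bystander: square ink bottle, 54 x 54 x 64 mm, loose; origin under its centre.
- tealight: Bystander: tealight candle, 38 mm across, 18 mm high, loose; origin under its centre.
- jar_candle: Bystander: candle in a glass jar, 76 mm across, 90 mm high, loose; origin under its centre.
Not all that is in view belongs to the job. Of the things that look like the part that bears cards_center, the larger one is meant.

How it is judged:
By the outcome, as a careful person would: the job done as asked, in the order asked, and still so for the second after the job is handed in, while the arm keeps its last pose, push and grip.
It also fails if it takes over 58 s, if anything falls off the work surface, if the arm or the gripper's body presses on something with over 40 N, if the wrist force passes 120 N, or if a joint passes its speed limit or range.

## Working session

There is one attempt and no reset: what is moved stays moved. The work goes in short steps, Python scripts to look and compute and a tool call to move; the robot and the scene stay as the last step left them, time stands still between calls to the robot, and variables do not carry over. Pictures are saved under pics/ and viewed, at most 10 in all, crops included, and the job is handed in when it is done.

Besides the shell and the picture viewer there is one more tool, called after "Emit:" by a JSON object that holds its "fn" and its "kwargs". move_arm: Moves the arm, as the interface text tells. Its arguments: {"type":"object","properties":{"rows":{"type":"array","items":{"type":"array","items":{"type":"number"}}},"newtons":{"type":"number"}},"required":["rows"]}

```bash
mkdir -p pics; cat > h.py <<'E'
import numpy as np, cv2
from cell import monitor, vision, workorder
from scipy.spatial.transform import Rotation as R
def grab(n,f=None):
    s=monitor.observe(); im=np.array(vision.read_camera(n)); c=vision.get_calibration(n)
    if f: cv2.imwrite('pics/'+f,im[:,:,::-1])
    if 'mount' in c:
        T=np.eye(4); r=np.array(s['tool_rot']); T[:3,:3]=r if r.shape==(3,3) else R.from_euler('xyz',r).as_matrix()
        T[:3,3]=s['tool_pos']; T=T@np.array(c['mount'])
    else: T=np.array(c['T'])
    return im,np.array(c['K']),T,c
def ray(K,T,uv):
    d=np.linalg.inv(K)@[uv[0],uv[1],1]; d=T[:3,:3]@(d*[1,-1,-1]); return T[:3,3],d
def onz(K,T,uv,z):
    o,d=ray(K,T,uv); return o+d*(z-o[2])/d[2]
def proj(K,T,p):
    q=np.linalg.inv(T)@np.append(p,1); q=K@(q[:3]*[1,-1,-1]); return q[:2]/q[2]
E
python3 - <<'E'
from h import *
print(monitor.observe())
for n in ['scene','side','wrist']:
    im,K,T,c=grab(n,n+'0.png'); print(n,K,T.round(3),[k for k in c])
a=cv2.imread('pics/scene0.png');b=cv2.imread('pics/side0.png')
E
```

```text
{'time': 0.0, 'qpos': array([-1.46008893e-01,  3.42733612e-01,  1.52504604e+00, -1.35409038e-05,
        1.27537677e+00, -1.46009006e-01]), 'qvel': array([-1.54381195e-03,  1.87927826e-03,  2.77291027e-05,  9.44163773e-04,
        7.86263865e-05,  1.03048707e-03]), 'joint_efforts': array([ 7.61924657e-04, -4.31245601e+01, -2.44219762e+01,  7.17750052e-02,
        5.59406646e-02, -1.04314388e-04]), 'tool_pos': array([5.24585153e-01, 7.44302510e-05, 2.26029177e-01]), 'tool_rot': array([-3.14004364e+00, -2.14703629e-04,  1.57080023e+00]), 'contact_force': array([ 0.04354733, -0.09301876,  0.02447933]), 'torque': array([ 0.02513606,  0.07366726, -0.00536898]), 'grip_force': 0.0, 'opening': 0.0919550889280703}
scene [[361.82353664   0.         257.05350573]
 [  0.         361.82353664 191.28954104]
 [  0.           0.           1.        ]] [[ 0.72   0.509 -0.472 -0.176]
 [-0.694  0.533 -0.484 -0.488]
 [ 0.005  0.676  0.737  0.886]
 [ 0.     0.     0.     1.   ]] ['K', 'T']
side [[349.26259598   0.         258.89669062]
 [  0.         349.26259598 194.62425333]
 [  0.           0.           1.        ]] [[-0.986  0.092 -0.14   0.215]
 [-0.167 -0.541  0.824  0.843]
 [ 0.     0.836  0.549  0.589]
 [ 0.     0.     0.     1.   ]] ['K', 'T']
wrist [[279.83762063   0.         254.66926918]
 [  0.         279.83762063 188.38430965]
 [  0.           0.           1.        ]] [[ 1.    -0.001  0.002  0.525]
 [ 0.001  0.968  0.25   0.067]
 [-0.002 -0.25   0.968  0.385]
 [ 0.     0.     0.     1.   ]] ['K', 'mount']
```

View pics/scene0.png

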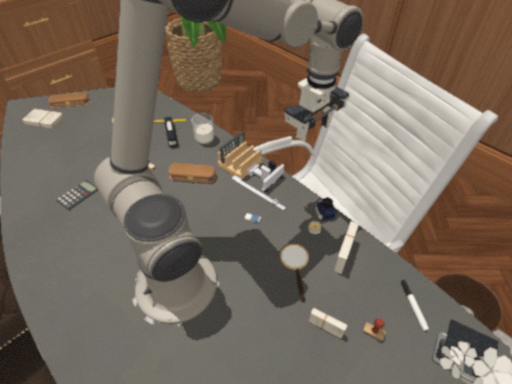

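View pics/side0.png

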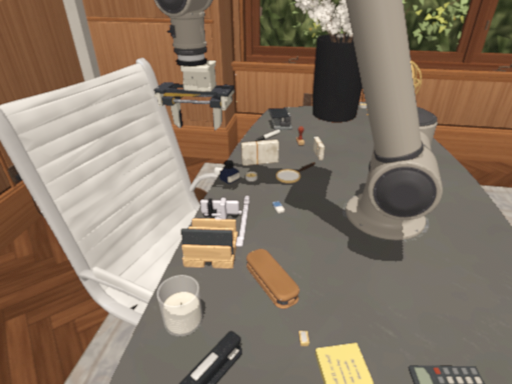

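View pics/wrist0.png

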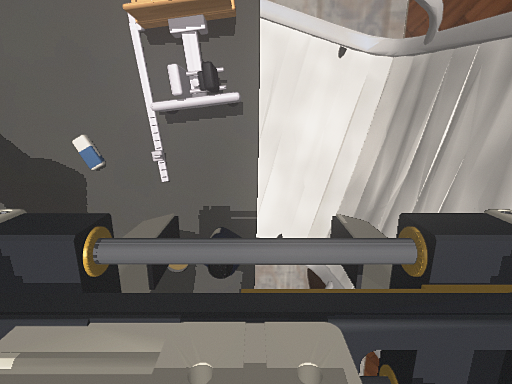

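The candidates for the pack are: A, at scene (347,247) / side (260,152), near the ink bottle, and B, at scene (328,322) / side (319,148). A looks larger and fits the 128 mm length. I'll confirm this in a crop.

```bash
python3 - <<'E'
import cv2,numpy as np
a=cv2.imread('pics/scene0.png');b=cv2.imread('pics/side0.png');w=cv2.imread('pics/wrist0.png')
f=lambda i,x,y,W,H,s:cv2.resize(i[y:y+H,x:x+W],None,fx=s,fy=s,interpolation=cv2.INTER_CUBIC)
t=np.vstack([np.hstack([f(a,290,200,100,150,4)[:300*2][:300] if 0 else f(a,300,205,100,75,4),f(a,210,130,100,75,4)]),np.hstack([f(b,210,125,133,100,3)[:300,:399],np.zeros((300,1,3),np.uint8),f(w,110,0,133,100,3)[:,:399],np.zeros((300,1,3),np.uint8)])])
cv2.imwrite('pics/tile.png',t)
E
```

```text
(no output)
```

View pics/tile.png

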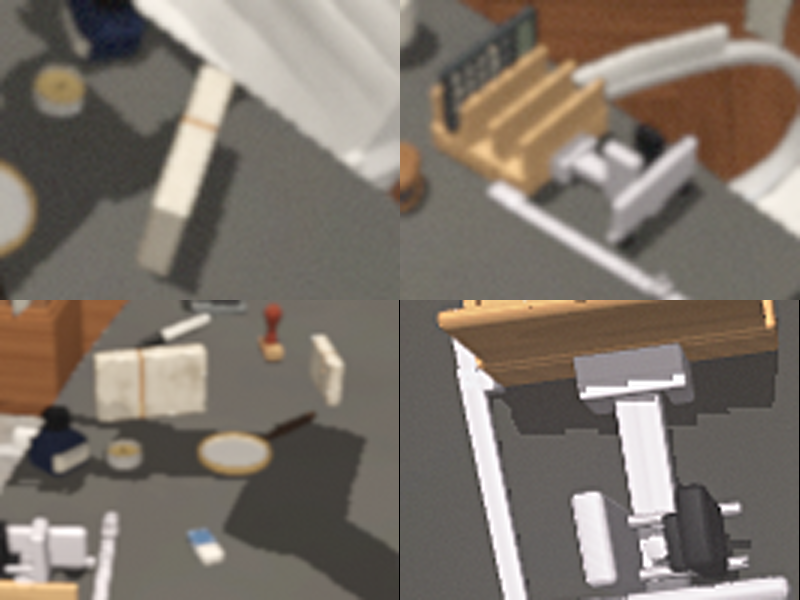

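```bash
python3 - <<'E'
from h import *
im,K,T,c=grab('scene')
print('pack')
P=[onz(K,T,(300+x/4,205+y/4),.076) for x,y in [(150,203),(185,213),(205,68),(235,80)]]
for p in P: print(p.round(3))
Ks,Ts=grab('side')[1:3]
print([onz(Ks,Ts,(210+x/3,125+(y-300)/3),z).round(3).tolist() for x,y,z in [(95,352,.076),(205,347,.076),(98,418,0),(205,406,0)]])
im,K,T,c=grab('wrist')
f=lambda u,z:onz(K,T,u,z).round(4)
print('rail', f((136,24),.006),f((163,180),.006))
print('crossbar top -y edge ends', f((154,110),.052),f((239,102),.052))
print('rider', f((156,156),.022))
print('rack -y top', f((110+40/3,18/3),.064),f((234,10),.064))
print('jaw top',f((110+175/3,195/3),.068),f((110+200/3,284/3),.068),'lever top',f((110+285/3,190/3),.068),f((110+305/3,270/3),.068))
E
```

```text
pack
[ 0.336 -0.265  0.076]
[ 0.346 -0.286  0.076]
[ 0.453 -0.224  0.076]
[ 0.46  -0.245  0.076]
[[0.46, -0.244, 0.076], [0.336, -0.279, 0.076], [0.454, -0.225, 0.0], [0.333, -0.277, 0.0]]
rail [0.3805 0.1751 0.006 ] [ 0.3975 -0.0192  0.006 ]
crossbar top -y edge ends [0.4094 0.0735 0.052 ] [0.507  0.0823 0.052 ]
rider [0.3963 0.0164 0.022 ]
rack -y top [0.3915 0.1749 0.064 ] [0.5037 0.1713 0.064 ]
jaw top [0.4341 0.1187 0.068 ] [0.4408 0.0891 0.068 ] lever top [0.4727 0.1204 0.068 ] [0.4787 0.0939 0.068 ]
```

A is confirmed as the pack: it is about 128 mm long with a band, while B is clearly shorter. Next I move above it and also estimate the armrest height.

Emit:
{"fn": "move_arm", "kwargs": {"rows": [[-14, -28, 0, -0.137, -0.2], [-14, -28, 0, -0.137, -0.2], [-14, -28, 0, -0.137, -0.2], [-14, -28, 0, -0.137, -0.2], [-14, -28, 0, -0.137, -0.2], [-14, -28, 0, -0.137, -0.2], [-14, -28, 0, -0.137, -0.2], [-14, -28, 0, -0.137, -0.2], [-14, -31, 0, -0.134, -0.2], [0, 0, 0, 0, -0.2], [0, 0, 0, 0, -0.2]], "newtons": 20}}

```text
time: 1.4
tool_pos: [0.3987, -0.2553, 0.2266]
tool_rot: [-3.141, -0.0, 0.34]
contact_force: [2.1, 0.1, -0.1]
opening: 0.0553
grip_force: 0.0
```

```bash
python3 - <<'E'
from h import *
s=monitor.observe();print(s['tool_pos'],s['tool_rot'],s['qpos'],s['opening'])
im,K,T,c=grab('wrist','wrist1.png')
for n in ['scene','side']:
    k,t=grab(n)[1:3]
    if n=='scene':
        for nm,u in [('ink',(327,218)),('tea',(315,232))]: print(nm,onz(k,t,u,0).round(3))
        a=ray(k,t,(300,143))
    else: b=ray(k,t,(105,288))
for P in [(.399,-.255,.076)]: print(proj(K,T,np.array(P)))
# armrest left tip: scene vs wrist0
E
```

```text
[ 0.39872641 -0.25528081  0.22662073] [-3.14116412e+00 -5.72476671e-05  3.40282233e-01] [-7.31736344e-01  2.47945037e-01  1.65844062e+00  2.70311764e-04
  1.23555595e+00  4.98688762e-01] 0.05534260302270995
ink [ 0.471 -0.137  0.   ]
tea [ 0.402 -0.146  0.   ]
[254.31608535 177.00893694]
```

View pics/wrist1.png

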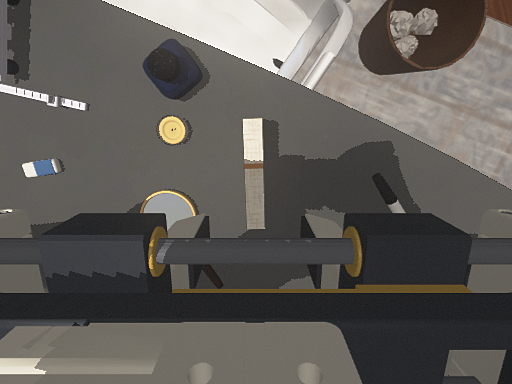

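```bash
python3 - <<'E'
from h import *
im=cv2.imread('pics/wrist1.png');s=monitor.observe()
c=vision.get_calibration('wrist');K=np.array(c['K']);T=np.eye(4);T[:3,:3]=R.from_euler('xyz',s['tool_rot']).as_matrix();T[:3,3]=s['tool_pos'];T=T@np.array(c['mount'])
g=im[105:240,225:285].astype(int)
m=((g[:,:,2]>105)&(g[:,:,2]>g[:,:,0]+8)).astype(np.uint8)
n,l,st,_=cv2.connectedComponentsWithStats(cv2.morphologyEx(m,cv2.MORPH_CLOSE,np.ones((5,5))))
i=1+st[1:,4].argmax();print(st[i])
ys,xs=np.where(l==i)
bx=cv2.minAreaRect(np.c_[xs,ys].astype(np.float32));P=cv2.boxPoints(bx)+[225,105];print(P)
W=np.array([onz(K,T,p,.076)[:2] for p in P]);print(W.round(4),W.mean(0))
d=[W[(k+1)%4]-W[k] for k in range(4)];print([(np.linalg.norm(e).round(4),np.arctan2(e[1],e[0]).round(3)) for e in d])
E
```

```text
[  13   12   27  113 2119]
[[237.27317429 117.74146271]
 [261.96780777 116.96974945]
 [265.45170975 228.45462799]
 [240.75707626 229.22634125]]
[[ 0.4547 -0.2148]
 [ 0.4643 -0.2395]
 [ 0.3453 -0.2873]
 [ 0.3345 -0.26  ]] [ 0.39971285 -0.25040396]
[(np.float64(0.0265), np.float64(-1.197)), (np.float64(0.1282), np.float64(-2.759)), (np.float64(0.0293), np.float64(1.948)), (np.float64(0.1283), np.float64(0.36))]
```

Emit:
{"fn": "move_arm", "kwargs": {"rows": [[2, 2, -30, 0.035, -0.2], [0, 0, -40, 0, -0.2], [0, 0, -40, 0, -0.2], [0, 0, -40, 0, -0.2], [0, 0, -33, 0, -0.2], [0, 0, 0, 0, -0.2], [0, 0, 0, 0, 0.2], [0, 0, 0, 0, 1], [0, 0, 0, 0, 1], [0, 0, 0, 0, 1], [0, 0, 0, 0, 1]], "newtons": 25}}

```text
time: 2.65
tool_pos: [0.4014, -0.2533, 0.0447]
tool_rot: [3.14, -0.001, 0.376]
contact_force: [0.5, 0.2, 3.5]
opening: 0.0207
grip_force: 25.0
```

Emit:
{"fn": "move_arm", "kwargs": {"rows": [[0, 0, 30, 0, 1], [0, 0, 50, 0, 1], [0, 0, 50, 0, 1], [0, 0, 40, 0, 1]]}}

```text
time: 3.05
tool_pos: [0.4011, -0.2531, 0.2168]
tool_rot: [3.139, -0.001, 0.376]
contact_force: [0.1, 0.0, -0.5]
opening: 0.0205
grip_force: 25.0
```

Emit:
{"fn": "move_arm", "kwargs": {"rows": [[3, 35, 0, -0.024, 1], [3, 37, 0, -0.024, 1], [3, 37, 0, -0.024, 1], [3, 37, 0, -0.024, 1], [3, 37, 0, -0.024, 1], [3, 37, 0, -0.024, 1], [3, 37, 0, -0.024, 1], [3, 37, 0, -0.024, 1], [3, 37, 0, -0.024, 1], [2, 37, 0, -0.024, 1], [0, 37, 0, -0.024, 1], [0, 38, 0, -0.024, 1]]}}

```text
time: 4.25
tool_pos: [0.4296, 0.1914, 0.2139]
tool_rot: [3.141, -0.0, 0.087]
contact_force: [0.4, -0.2, -1.6]
opening: 0.0208
grip_force: 25.0
```

Emit:
{"fn": "move_arm", "kwargs": {"rows": [[0, 0, 0, 0, 1], [0, 0, 0, 0, 1], [0, 0, 0, 0, 1]]}}

```text
time: 4.55
tool_pos: [0.4299, 0.1891, 0.2137]
tool_rot: [3.141, 0.0, 0.087]
contact_force: [-0.4, 0.5, -0.4]
opening: 0.0209
grip_force: 25.0
```

```bash
python3 - <<'E'
from h import *
im,K,T,c=grab('wrist','wrist2.png')
s=monitor.observe();print(s['tool_pos'],s['tool_rot'])
im=grab('scene','scene2.png')
E
```

```text
[0.43000201 0.1889706  0.21378188] [3.14117623e+00 2.05427873e-04 8.66793207e-02]
```

View pics/wrist2.png

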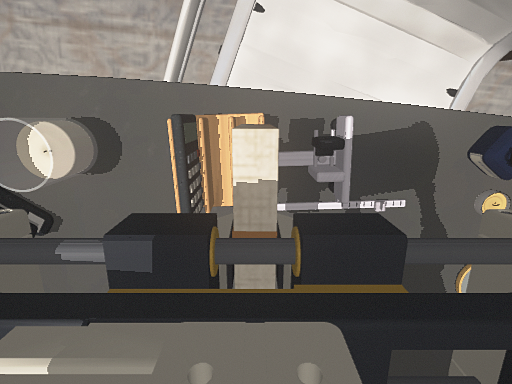

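The pack is held above the rack and lines up with the slots in the image: rack at u 169–264, crossbar at u≈347, rider at about (380,204). I'll enlarge for exact corners.

```bash
python3 - <<'E'
import cv2,numpy as np
w=cv2.imread('pics/wrist2.png');s=cv2.imread('pics/scene2.png')
a=cv2.resize(w[105:220,160:415],None,fx=3.137,fy=3.137,interpolation=cv2.INTER_CUBIC)[:361,:800]
b=cv2.resize(s[120:200,200:360],None,fx=3,fy=3,interpolation=cv2.INTER_CUBIC)[:239]
b=np.hstack([b,np.zeros((b.shape[0],800-b.shape[1],3),np.uint8)])
cv2.imwrite('pics/tile2.png',np.vstack([a,b])); print(a.shape,b.shape)
E
```

```text
(361, 800, 3) (239, 800, 3)
```

View pics/tile2.png

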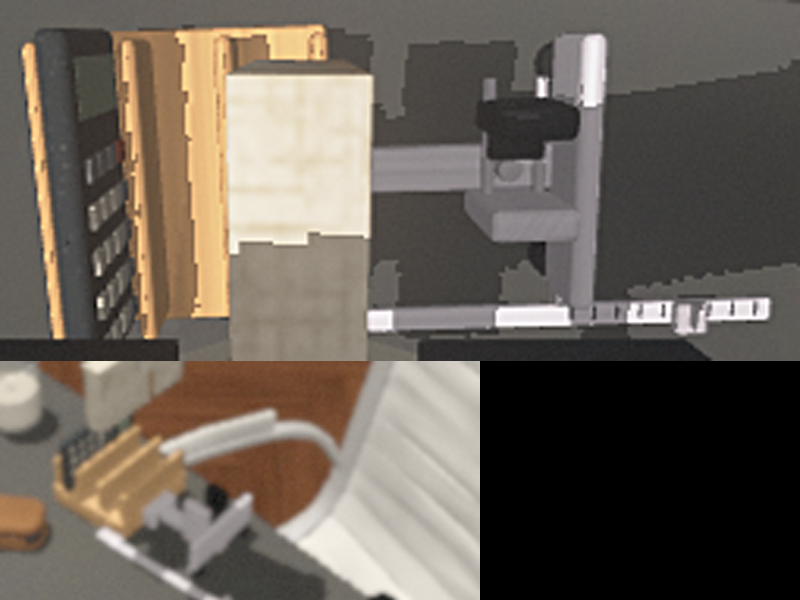

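```bash
python3 - <<'E'
from h import *
s=monitor.observe();c=vision.get_calibration('wrist');K=np.array(c['K']);T=np.eye(4);T[:3,:3]=R.from_euler('xyz',s['tool_rot']).as_matrix();T[:3,3]=s['tool_pos'];T=T@np.array(c['mount'])
f=lambda x,y,z:onz(K,T,(160+x/3.137,105+y/3.137),z)
obs=[('w1',29,44,.064,(58,49.5)),('w2',128,41,.064,(58,16.5)),('w3',224,38,.064,(58,-16.5)),('w4',319,29,.064,(58,-49.5)),
('cb+',595,35,.052,(52,-148)),('cb-',580,305,.052,(-52,-148))]
W=np.array([f(*o[1:4])[:2] for o in obs]);L=np.array([o[4] for o in obs])/1000
def fit(W,L):
    a,b=W.mean(0),L.mean(0);H=(L-b).T@(W-a);th=np.arctan2(H[0,1]-H[1,0],H[0,0]+H[1,1]);r=np.array([[np.cos(th),-np.sin(th)],[np.sin(th),np.cos(th)]]);t=a-r@b
    return th,r,t,((W-t)@r-L)
th,r,t,res=fit(W,L);print(th,t,(res*1000).round(1).tolist())
tl=lambda p:((np.array(p)[:2]-t)@r*1000).round(1)
print('rider top',tl(f(690,318,.022)),tl(f(690,305,.022)))
print('rail at x=-68 z6',tl(f(520,316,.006)),'rail end',tl(f(770,309,.006)))
print('lever top',tl(f(478,118,.068)),tl(f(578,118,.068)))
print('pack bottom -> rack', tl(s['tool_pos']), 'slot world',r@[0,-.033]+t,'leg',r@[0,-.125]+t)
tip=lambda x,y,z:( (proj(K,T,np.append(r@[x/1000,y/1000]+t,z/1000))-[160,105])*3.137).round(0)
print('pointer px',tip(-58,-148,16))
# pack top visible corners z=tool z -.044+.076
z=s['tool_pos'][2]+.032
print('pack end corners',f(227,75,z),f(373,75,z))
E
```

```text
0.13741926027863782 [0.43520601 0.22862844] [[0.0, -0.5], [-0.7, -1.3], [-1.4, -1.0], [-0.1, -0.4], [-1.0, 0.4], [3.1, 2.7]]
rider top [ -66.8 -201.2] [ -61.1 -200.8]
rail at x=-68 z6 [ -67.8 -134. ] rail end [ -70.1 -243.1]
lever top [  25.6 -103.1] [  23.9 -137.4]
pack bottom -> rack [-10.5 -38.6] slot world [0.43972658 0.19593953] leg [0.4523294  0.10480683]
pointer px [559. 300.]
pack end corners [0.49080165 0.20382404 0.24579941] [0.49258853 0.1832852  0.24579941]
```

```bash
python3 - <<'E'
from h import *
s=monitor.observe();c=vision.get_calibration('wrist');K=np.array(c['K']);T=np.eye(4);T[:3,:3]=R.from_euler('xyz',s['tool_rot']).as_matrix();T[:3,3]=s['tool_pos'];T=T@np.array(c['mount'])
f=lambda x,y,z:onz(K,T,(160+x/3.137,105+y/3.137),z)
def a(p,q,z):
    d=(f(*p,z)-f(*q,z)); return np.arctan2(d[1],d[0]).round(3),np.linalg.norm(d).round(3)
print('w1',a((29,44),(57,338),.064),'w2',a((128,41),(155,338),.064),'w2L',a((121,41),(148,338),.064))
print('cb',a((595,35),(580,305),.052),'cbR',a((606,40),(594,305),.052))
print('ends',a((319,29),(29,44),.064),a((327,30),(22,44),.064))
print('rail',a((370,320),(770,309),.006),a((370,312),(770,299),.006),a((370,329),(770,318),.006))
E
```

```text
w1 (np.float64(0.108), np.float64(0.106)) w2 (np.float64(0.132), np.float64(0.107)) w2L (np.float64(0.13), np.float64(0.107))
cb (np.float64(0.115), np.float64(0.1)) cbR (np.float64(0.129), np.float64(0.098))
ends (np.float64(-1.434), np.float64(0.099)) (np.float64(-1.44), np.float64(0.104))
rail (np.float64(1.686), np.float64(0.175)) (np.float64(1.692), np.float64(0.174)) (np.float64(1.687), np.float64(0.175))
```

Emit:
{"fn": "move_arm", "kwargs": {"rows": [[5, 4, 0, 0.033, 1], [5, 3.5, -20, 0, 1], [0, 0, -40, 0, 1], [0, 0, -34, 0, 1], [0, 0, 0, 0, 1], [0, 0, 0, 0, 1]]}}

```text
time: 5.25
tool_pos: [0.4406, 0.1973, 0.1202]
tool_rot: [3.141, 0.0, 0.121]
contact_force: [1.5, -0.1, -0.6]
opening: 0.0206
grip_force: 25.0
```

```bash
python3 - <<'E'
from h import *
im,K,T,c=grab('wrist'); im=np.ascontiguousarray(im[:,:,::-1])
s=monitor.observe();print(s['tool_pos'],s['tool_rot'])
a=cv2.resize(im[70:210,150:310],None,fx=2.5,fy=2.5,interpolation=cv2.INTER_CUBIC)
sc=np.ascontiguousarray(grab('side')[0][:,:,::-1])
b=cv2.resize(sc[190:278,165:265],None,fx=4,fy=4,interpolation=cv2.INTER_CUBIC)[:350]
cv2.imwrite('pics/t3.png',np.hstack([a,b]));print(a.shape,b.shape)
E
```

```text
[0.44129176 0.19758574 0.12116972] [-3.14137883e+00 -2.17656788e-03  1.20815565e-01]
(350, 400, 3) (350, 400, 3)
```

View pics/t3.png

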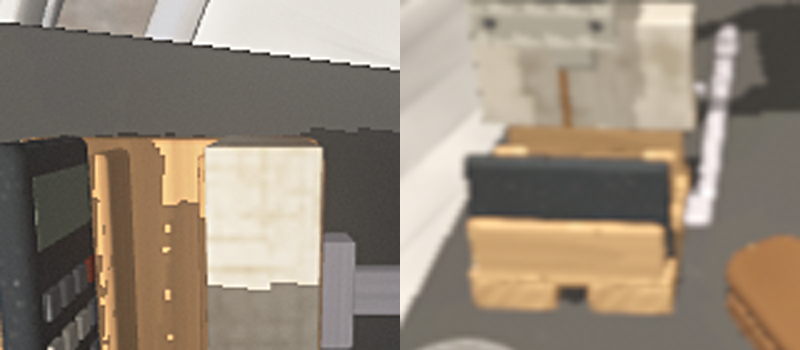

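```bash
python3 - <<'E'
from h import *
s=monitor.observe();c=vision.get_calibration('wrist');K=np.array(c['K']);T=np.eye(4);T[:3,:3]=R.from_euler('xyz',s['tool_rot']).as_matrix();T[:3,3]=s['tool_pos'];T=T@np.array(c['mount'])
f=lambda x,y,z:onz(K,T,(150+x/2.5,70+y/2.5),z)[:2]
th=.121; r=np.array([[np.cos(th),-np.sin(th)],[np.sin(th),np.cos(th)]])
q=lambda p:(p-[.4406,.1975])@r*1000
print('w2 end',q(f(101,152,.064)),'expect 58,49.5')
print('w2 lower',q(f(101,345,.064)))
print('w4 outer end',q(f(326,145,.064)),'expect y -19.5')
z=s['tool_pos'][2]+.032
print('pack',[q(f(x,y,z)) for x,y in [(205,148),(322,148),(206,345),(321,345)]], 'expect 64 +-10.5')
E
```

```text
w2 end [57.4389591  48.61075497] expect 58,49.5
w2 lower [-4.10222246 52.09550352]
w4 outer end [ 59.54155564 -19.59074521] expect y -19.5
pack [array([62.42867393,  9.88761508]), array([ 62.43646546, -10.88308438]), array([25.66562847, 10.42285363]), array([ 25.67717076, -11.49180142])] expect 64 +-10.5
```

Emit:
{"fn": "move_arm", "kwargs": {"rows": [[0, 0, -6, 0, 1], [0, 0, -8, 0, 1], [0, 0, -8, 0, 1], [0, 0, -8, 0, 1]]}}

```text
time: 5.75
tool_pos: [0.4399, 0.1975, 0.0891]
tool_rot: [3.142, 0.0, 0.121]
contact_force: [0.0, -0.5, -0.6]
opening: 0.0211
grip_force: 25.0
```

Emit:
{"fn": "move_arm", "kwargs": {"rows": [[0, 0, -8, 0, 1], [0, 0, -6, 0, 1], [0, 0, -4, 0, 1], [0, 0, -1, 0, 1], [0, 0, 0, 0, 1]]}}

```text
time: 6.25
tool_pos: [0.4401, 0.1976, 0.0707]
tool_rot: [3.142, -0.0, 0.121]
contact_force: [0.7, -0.3, -1.1]
opening: 0.021
grip_force: 25.0
```

Emit:
{"fn": "move_arm", "kwargs": {"rows": [[0, 0, -1, 0, 1], [0, 0, 0, 0, 1], [0, 0, 0, 0, 0.6], [0, 0, 0, 0, 0.3], [0, 0, 0, 0, 0.2], [0, 0, 0, 0, 0.2]]}}

```text
time: 6.85
tool_pos: [0.4401, 0.1975, 0.0697]
tool_rot: [3.142, -0.0, 0.121]
contact_force: [-0.8, -0.8, 0.7]
opening: 0.0359
grip_force: 0.0
```

Emit:
{"fn": "move_arm", "kwargs": {"rows": [[0, 0, 20, 0, 0.2], [0, 0, 40, 0, 0.2], [0, 0, 50, 0, 0.2], [0, 0, 40, 0, 0], [0, 0, 0, 0, -0.5], [0, 0, 0, 0, -0.8]]}}

```text
time: 7.45
tool_pos: [0.4402, 0.1976, 0.2201]
tool_rot: [-3.141, -0.002, 0.121]
contact_force: [-0.7, -0.2, -0.3]
opening: 0.0561
grip_force: 0.0
```

```bash
python3 - <<'E'
from h import *
im,K,T,c=grab('wrist'); im=np.ascontiguousarray(im[:,:,::-1])
s=monitor.observe();print(s['tool_pos'],s['tool_rot'],s['qpos'])
a=cv2.resize(im[90:215,150:410],None,fx=3,fy=3,interpolation=cv2.INTER_CUBIC)
np.savez('w4.npz',K=K,T=T); cv2.imwrite('pics/t4.png',a);print(a.shape)
E
```

```text
[0.43948643 0.1973533  0.21891274] [3.14132982e+00 1.26003178e-03 1.20756565e-01] [ 2.62865728e-01  2.70683026e-01  1.64961483e+00 -8.69396377e-05
  1.22257935e+00  1.71293504e+00]
(375, 780, 3)
```

View pics/t4.png

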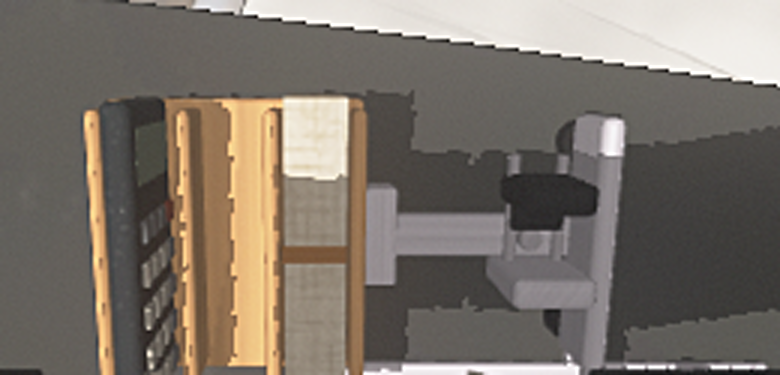

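The pack stands in the slot between the two walls (tile u 283–348). Next I turn the tool for the leg and park the wrist camera low over the pointer and rider to measure their distance.

Emit:
{"fn": "move_arm", "kwargs": {"rows": [[-3, -18, 0, 0.143, -0.8], [-3, -18, 0, 0.143, -0.8], [-3, -18, 0, 0.143, -0.8], [-3, -18, 0, 0.143, -0.8], [-3, -18, 0, 0.143, -0.8], [-3, -18, 0, 0.143, -0.8], [-3, -18, 0, 0.143, -0.8], [-4, -22, 0, 0.143, -0.8], [-4, -22, 0, 0.143, -0.8], [-4, -22, 0, 0.143, -0.8], [-4, -23, 0, 0.14, -0.8]]}}

```text
time: 8.6
tool_pos: [0.4018, -0.018, 0.2179]
tool_rot: [-3.138, -0.001, 1.697]
contact_force: [-0.1, -0.5, -0.3]
opening: 0.0826
grip_force: 0.0
```

Emit:
{"fn": "move_arm", "kwargs": {"rows": [[0, 0, -40, 0, -0.8], [0, 0, -40, 0, -0.8], [0, 0, -40, 0, -0.52], [0, 0, -29, 0, -0.52], [0, 0, 0, 0, -0.52], [0, 0, 0, 0, -0.52], [0, 0, 0, 0, -0.52]]}}

```text
time: 9.3
tool_pos: [0.4037, -0.0176, 0.0716]
tool_rot: [3.14, 0.001, 1.691]
contact_force: [1.0, 0.0, 0.5]
opening: 0.0699
grip_force: 0.0
```

```bash
python3 - <<'E'
from h import *
im,K,T,c=grab('wrist'); im=np.ascontiguousarray(im[:,:,::-1])
s=monitor.observe();print(s['tool_pos'],s['tool_rot'],s['qpos'])
np.savez('w5.npz',K=K,T=T); cv2.imwrite('pics/w5.png',im)
a=cv2.resize(im[0:210,190:460],None,fx=2.85,fy=2.85,interpolation=cv2.INTER_CUBIC)
cv2.imwrite('pics/t5.png',a);print(a.shape)
E
```

```text
[ 0.40390067 -0.01763517  0.07186903] [3.13929130e+00 8.38781075e-04 1.69094470e+00] [-2.33761677e-01  3.45184949e-01  2.04572430e+00  1.58446211e-05
  7.48233979e-01 -3.53922612e-01]
(598, 770, 3)
```

View pics/t5.png

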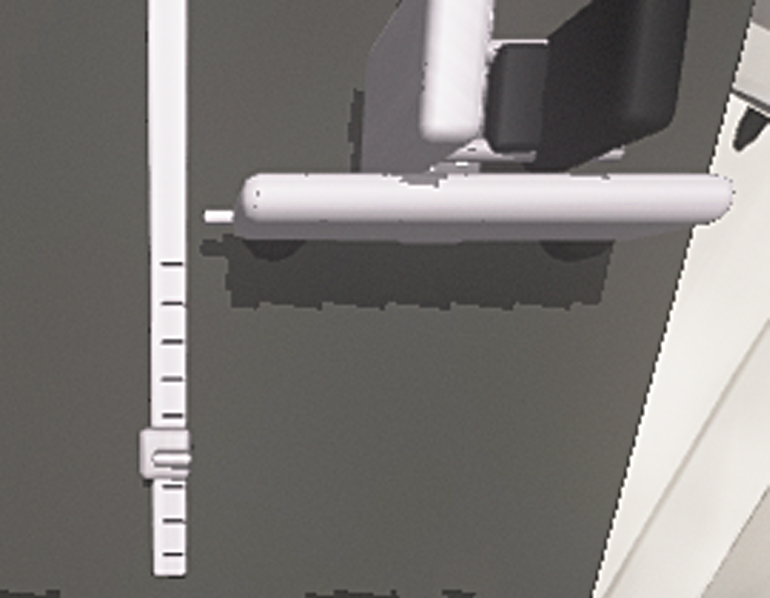

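The pointer tip is at tile (205,216) and the rider fin tip at (190,459). Both are clear.

```bash
python3 - <<'E'
from h import *
d=np.load('w5.npz');K,T=d['K'],d['T']
f=lambda x,y,z:onz(K,T,(190+x/2.85,y/2.85),z)[:2]
e=f(149,5,.006)-f(154,574,.006);e2=f(186,5,.006)-f(186,574,.006)
th=np.mean([np.arctan2(-v[0],v[1]) for v in (e,e2)]);e3=f(720,180,.052)-f(255,180,.052);print('th rail',th,[np.arctan2(-v[0],v[1]) for v in (e,e2)],'cb',np.arctan2(e3[1],e3[0]))
r=np.array([[np.cos(th),-np.sin(th)],[np.sin(th),np.cos(th)]])
p=f(205,216,.016);m=f(190,459,.022);m2=f(190,459,.019)
print('pointer',p,'diff rack',(m-p)@r*1000,(m2-p)@r*1000)
t=[f(173,y,.006)@r*1000 for y in (264,303,342,379,415,486,520,554)];print('ticks',np.diff(np.array(t)[:,1]).round(1))
leg=p-r@np.array([-.058,-.023]);print('leg',leg)
q=lambda a:(a-leg)@r*1000
print('cb top: ',q(f(244,200,.052)),q(f(733,190,.052)),q(f(500,174,.052)),q(f(500,222,.052)))
print('jaw top',q(f(422,130,.068)),q(f(482,130,.068)),q(f(450,142,.068)),'lever top +x -y corner',q(f(672,120,.068)))
E
```

```text
th rail 0.12033125736146785 [np.float64(0.11950168295669987), np.float64(0.12116083176623585)] cb 0.12072295982648924
pointer [0.39775588 0.07700747] diff rack [ -3.68719972 -60.57015521] [ -3.66380768 -61.04244312]
ticks [-10.  -10.2  -9.9  -9.9 -20.2 -10.  -10.2]
leg [0.45257553 0.10680354]
cb top:  [-50.79959673 -24.55414441] [ 50.64019832 -22.5834758 ] [  1.97477172 -19.53461437] [  2.89997355 -28.82395671]
jaw top [-19.11748507 -14.8013671 ] [ -7.98002794 -14.7966748 ] [-13.74910642 -16.83816794] lever top +x -y corner [ 27.03464667 -13.09316217]
```

Emit:
{"fn": "move_arm", "kwargs": {"rows": [[-1.8, 14.9, 0, 0, -0.52], [-1.8, 14.9, 0, 0, -0.52], [0, 0, 0, 0, -0.52], [0, 0, 0, 0, -0.52], [0, 0, 0, 0, -0.52]]}}

```text
time: 9.85
tool_pos: [0.4, 0.0119, 0.0713]
tool_rot: [3.14, 0.001, 1.691]
contact_force: [-0.0, 0.5, -0.3]
opening: 0.0697
grip_force: 0.0
```

```bash
cat > m.py <<'E'
from h import *
import sys
im,K,T,c=grab('wrist'); which=sys.argv[1]
np.savez(f'n_{which}.npz',K=K,T=T,im=im)
g=cv2.cvtColor(im,cv2.COLOR_RGB2GRAY)
P={'p':[.39776,.0770,.016],'r':None}
th=.1203;r=np.array([[np.cos(th),-np.sin(th)],[np.sin(th),np.cos(th)]])
p=np.array([.39776,.0770]);m=p+r@np.array([-.0037,-.0603])
X=np.append(p,.016) if which=='p' else np.append(m,.022)
u=proj(K,T,X);n=proj(K,T,np.array([T[0,3],T[1,3],0]));print('pred',u,'nadir',n)
a,b=int(u[0]),int(u[1]);print(a,b);print(g[b-12:b+13,a-18:a+14])
E
python3 m.py p
```

```text
pred [261.85577264 118.54631377] nadir [254.47583126 115.8629857 ]
261 118
[[217 245 244 243 240 239 238 240 241 242 245 249 177  99  94  99  99  98
  101  97  99  99  99  98 100  99  97  99  99  99  98  98]
 [214 245 244 242 240 239 239 239 241 242 245 249 178  97  92  99  97 100
   99  99  98  98  96 101  97  97  98  96  99  96  98  98]
 [215 244 244 242 240 239 238 239 241 243 245 248 176  99  95  97  99 100
   99 100  97  98  98  97 100  98  98  98  99 100  99  97]
 [214 244 243 242 241 239 238 239 241 243 246 248 176 101  95  97  98  98
   98  99  97  96  99  99  98  99  99 100  99  98  98 101]
 [213 244 243 242 240 239 238 240 241 242 246 248 176  98  94  97 100  98
   99  98  99  99  99 100 101 100  97  98  98  98 100  96]
 [211 244 244 243 240 239 238 239 241 242 245 249 176  98  95  98 100  98
  101  99  98  99  99  99  98 100  99  98  99  96  98  96]
 [212 243 244 242 240 239 239 239 241 242 245 247 177  99  95  97 100 100
   97  97 100 100  97  98  97  98  96  99  99  96  96  97]
 [208 243 243 242 240 239 238 239 240 242 246 248 177 100  92  98  98  96
   98  98  97 101  9
[... 1600 characters left out ...]
1  72  71  72  70  68  75  92 100]
 [203 238 243 242 240 237 237 238 240 241 245 248 174 101  96  99 102  73
   70  68  72  72  70  69  70  72  71  73  71  68  64  71]
 [201 234 243 242 240 239 237 238 239 241 245 248 173  98  92  99 100  75
   67  70  68  68  69  69  72  72  70  71  70  69  69  69]
 [200 232 243 242 240 238 237 238 239 242 244 246 175  96  94 101 102  74
   72  71  74  71  70  69  73  70  69  71  71  71  73  70]
 [199 233 243 242 240 238 237 238 239 242 245 247 174 100  93  98  99  99
  103 101 103 102 103 104 104  75  71  70  68  72  71  68]
 [198 233 243 244 244 243 243 244 245 247 250 250 176  97  93 100 100  98
  100  98 101 100  98 101  99 104 107  75  66  71  69  69]]
```

Emit:
{"fn": "move_arm", "kwargs": {"rows": [[3.6, -29.8, 0, 0, -0.52], [3.6, -29.8, 0, 0, -0.52], [0, 0, 0, 0, -0.52], [0, 0, 0, 0, -0.52], [0, 0, 0, 0, -0.52]]}}

```text
time: 10.4
tool_pos: [0.4062, -0.0469, 0.0707]
tool_rot: [-3.141, -0.0, 1.691]
contact_force: [-1.2, -0.5, -0.3]
opening: 0.0699
grip_force: 0.0
```

```bash
python3 m.py r
```

```text
pred [258.23133284 120.43129935] nadir [255.06186778 116.15915483]
258 120
[[ 96  98  92  79 215 240 242 246 249 251 253 253 254 255 255 249 216 113
   91  99  99 100  97  97  98  97  98  99  97  97 100  97]
 [ 96  96  90  76 214 242 243 244 242 239 241 241 242 244 247 243 214 111
   92  97  99  97  98  97 101  99  97  99  98  97  99  97]
 [ 93  89  92  80 205 239 245 245 241 237 239 240 239 242 245 241 212  89
   86  98 100  98  98  97  95  99  97  99  99  97  96  98]
 [102 110 141 142 133 125 167 170 167 169 170 170 166 166 169 176 170  85
   87  96  98  97  98  97  98  97  98  98  97  99  98  96]
 [160 223 239 237 236 233 229 225 224 225 227 224 223 225 228 232 228 154
   97  96  99  98  99  96  98 100  99 100  96 101  99  98]
 [180 233 247 243 243 242 241 240 240 241 243 242 243 244 246 252 237 193
  105  95  98  98  99  99  97  97  96  99  98  98  97  99]
 [176 224 244 241 240 240 239 238 239 240 241 240 240 241 244 251 160 169
  106  92  97  97 100 100  98 100  96  99  96  96  97  97]
 [175 222 242 238 238 238 237 237 235 238 239 238 239 239 242 248 233 187
  106  94  96  97 10
[... 1600 characters left out ...]
8  98  96  96  97  96  99  96  97]
 [127 165 188 186 183 181 175 174 173 173 180 177 179 178 184 189 180 125
   95  96  99  98  99  98 100  98  99  98  98  99  98  97]
 [ 87 100 144 148 145 137 136 131 132 132 135 135 134 133 134 142 131  72
   90  99  98  95 100  97  95 100  98  97  97  99  96  97]
 [101  63  57  53  86 132 144 144 139 140 119 119 120 121 124 122 113  67
   94  97  99  98  97  99  97  96  97  98  98  98  97  97]
 [102  71  64  58  98 247 255 255 254 255 179 155 158 160 165 162 121  64
   94 100  99  98  97 100  97  99  97  96 100  97  96  97]
 [ 99  69  64  58  94 239 247 248 245 247 253 255 255 255 255 255 166  71
   92  98  98  97  98  98  98  99  98  97  99  97  98  97]]
```

```bash
python3 - <<'E'
from h import *
th=.1203;r=np.array([[np.cos(th),-np.sin(th)],[np.sin(th),np.cos(th)]])
a=np.load('n_p.npz');b=np.load('n_r.npz')
for zp,zr in [(.016,.022),(.018,.022),(.016,.018)]:
    p=onz(a['K'],a['T'],(261.6,119.1),zp)[:2];m=onz(b['K'],b['T'],(257.9,119.9),zr)[:2]
    leg=p-r@np.array([-.058,-.023])
    print(p,m,(m-p)@r*1000,leg)
print(monitor.observe()['tool_pos'])
E
```

```text
[0.39762207 0.07658179] [0.4010409  0.01703191] [ -3.75246482 -59.52978737] [0.45244265 0.10637614]
[0.39757039 0.07659743] [0.4010409  0.01703191] [ -3.70303628 -59.55151763] [0.45239097 0.10639178]
[0.39762207 0.07658179] [0.40108607 0.01698671] [ -3.71304174 -59.58008343] [0.45244265 0.10637614]
[ 0.40626974 -0.04671337  0.07067439]
```

Emit:
{"fn": "move_arm", "kwargs": {"rows": [[0, 0, 40, 0, -0.52], [0, 0, 40, 0, -0.52], [9, 30, 0, 0, -0.52], [9, 30, 0, 0, -0.52], [9, 30, 0, 0, -0.52], [9, 30, 0, 0, -0.52], [9.5, 29, 0, 0, -0.52], [0, 0, 0, 0, -0.52], [0, 0, 0, 0, -0.52]]}}

```text
time: 11.35
tool_pos: [0.4515, 0.1026, 0.1505]
tool_rot: [-3.141, 0.0, 1.694]
contact_force: [0.0, -0.2, 0.0]
opening: 0.07
grip_force: 0.0
```

Emit:
{"fn": "move_arm", "kwargs": {"rows": [[0, 0, -30, 0, -0.52], [0, 0, -30, 0, -0.52], [0, 0, -20, 0, -0.52], [0, 0, -20, 0, -0.52], [0, 0, -15, 0, -0.52], [0, 0, -8, 0, -0.52], [0, 0, 0, 0, -0.52], [0, 0, 0, 0, -0.52]]}}

```text
time: 12.15
tool_pos: [0.4523, 0.1014, 0.0282]
tool_rot: [3.141, 0.0, 1.69]
contact_force: [0.5, -0.4, -0.1]
opening: 0.0698
grip_force: 0.0
```

Emit:
{"fn": "move_arm", "kwargs": {"rows": [[0.3, -2.5, 0, 0, -0.52], [0, 0, 0, 0, -0.52], [0, 0, 0, 0, -0.52]]}}

```text
time: 12.45
tool_pos: [0.4528, 0.0994, 0.0284]
tool_rot: [3.14, -0.0, 1.691]
contact_force: [0.9, 1.5, 2.0]
opening: 0.0698
grip_force: 1.1
```

Emit:
{"fn": "move_arm", "kwargs": {"rows": [[0.12, -1, 0, 0, -0.52], [0, 0, 0, 0, -0.52]]}}

```text
time: 12.65
tool_pos: [0.4528, 0.0983, 0.028]
tool_rot: [3.141, -0.0, 1.691]
contact_force: [0.1, 2.9, 1.2]
opening: 0.0699
grip_force: 1.4
```

Emit:
{"fn": "move_arm", "kwargs": {"rows": [[0.12, -1, 0, 0, -0.52], [0, 0, 0, 0, -0.52]]}}

```text
time: 12.85
tool_pos: [0.4529, 0.0972, 0.0278]
tool_rot: [3.141, 0.0, 1.691]
contact_force: [0.1, 2.9, 2.0]
opening: 0.0698
grip_force: 1.3
```

Emit:
{"fn": "move_arm", "kwargs": {"rows": [[0.12, -1, 0, 0, -0.52], [0, 0, 0, 0, -0.52]]}}

```text
time: 13.05
tool_pos: [0.4529, 0.0961, 0.0277]
tool_rot: [3.141, 0.0, 1.691]
contact_force: [1.3, 2.3, 1.6]
opening: 0.0695
grip_force: 1.3
```

Emit:
{"fn": "move_arm", "kwargs": {"rows": [[0.12, -1, 0, 0, -0.52], [0, 0, 0, 0, -0.52]]}}

```text
time: 13.25
tool_pos: [0.4531, 0.0951, 0.0277]
tool_rot: [3.141, 0.0, 1.691]
contact_force: [1.0, 3.0, 1.7]
opening: 0.07
grip_force: 1.2
```

Emit:
{"fn": "move_arm", "kwargs": {"rows": [[-0.36, 3, 0, 0, -0.52], [-0.36, 3.2, 0, 0, -0.52], [0, 0, 0, 0, -0.52], [0, 0, 0, 0, -0.52]]}}

```text
time: 13.65
tool_pos: [0.4518, 0.1014, 0.0276]
tool_rot: [-3.141, 0.0, 1.691]
contact_force: [-0.1, -0.0, -0.3]
opening: 0.0698
grip_force: 0.0
```

Emit:
{"fn": "move_arm", "kwargs": {"rows": [[0.05, -0.4, 0, 0, -0.52], [0, 0, 0, 0, -0.52]]}}

```text
time: 13.85
tool_pos: [0.4521, 0.1009, 0.0277]
tool_rot: [-3.141, 0.0, 1.691]
contact_force: [1.4, -0.2, -0.2]
opening: 0.0698
grip_force: 0.0
```

Emit:
{"fn": "move_arm", "kwargs": {"rows": [[0.05, -0.4, 0, 0, -0.52], [0, 0, 0, 0, -0.52]]}}

```text
time: 14.05
tool_pos: [0.4523, 0.1005, 0.0277]
tool_rot: [-3.142, 0.0, 1.691]
contact_force: [0.6, -0.3, -0.8]
opening: 0.0698
grip_force: 0.0
```

Emit:
{"fn": "move_arm", "kwargs": {"rows": [[0.05, -0.4, 0, 0, -0.52], [0, 0, 0, 0, -0.52]]}}

```text
time: 14.25
tool_pos: [0.4523, 0.1002, 0.0277]
tool_rot: [3.142, 0.0, 1.691]
contact_force: [0.5, 0.5, 0.0]
opening: 0.07
grip_force: 0.0
```

Emit:
{"fn": "move_arm", "kwargs": {"rows": [[0.05, -0.4, 0, 0, -0.52], [0, 0, 0, 0, -0.52]]}}

```text
time: 14.45
tool_pos: [0.4524, 0.0998, 0.0278]
tool_rot: [3.141, 0.0, 1.691]
contact_force: [0.5, -0.0, 0.8]
opening: 0.07
grip_force: 0.0
```

Emit:
{"fn": "move_arm", "kwargs": {"rows": [[0.05, -0.4, 0, 0, -0.52], [0, 0, 0, 0, -0.52]]}}

```text
time: 14.65
tool_pos: [0.4524, 0.0995, 0.0277]
tool_rot: [3.142, -0.0, 1.691]
contact_force: [-0.2, 1.5, 0.4]
opening: 0.0699
grip_force: 0.5
```

Emit:
{"fn": "move_arm", "kwargs": {"rows": [[0.6, -5, 0, 0, -0.52], [1.2, -10, 0, 0, -0.52], [1.2, -10, 0, 0, -0.52], [1.2, -10, 0, 0, -0.52], [1.2, -10, 0, 0, -0.52], [1.0, -8, 0, 0, -0.52], [0.4, -4, 0, 0, -0.52], [0.2, -2, 0, 0, -0.52], [0, 0, 0, 0, -0.52], [0, 0, 0, 0, -0.52]]}}

```text
time: 15.65
tool_pos: [0.4595, 0.0401, 0.0277]
tool_rot: [3.141, -0.0, 1.69]
contact_force: [0.9, 5.5, 0.2]
opening: 0.0702
grip_force: 2.5
```

Emit:
{"fn": "move_arm", "kwargs": {"rows": [[-1, -0.3, 0, 0, -0.52], [-1.1, -0.3, 0, 0, -0.52], [0, 0, 0, 0, -0.52], [0, 0, 0, 0, -0.52]]}}

```text
time: 16.05
tool_pos: [0.4585, 0.0396, 0.028]
tool_rot: [3.139, -0.0, 1.69]
contact_force: [2.1, 5.8, -0.4]
opening: 0.0697
grip_force: 2.7
```

Emit:
{"fn": "move_arm", "kwargs": {"rows": [[0, 0, 0, 0, -0.3], [0, 0, 0, 0, -0.1], [0, 0, 0, 0, 0.1], [0, 0, 0, 0, 0.2], [0, 0, 0, 0, 0.3]], "newtons": 25}}

```text
time: 16.55
tool_pos: [0.4578, 0.0397, 0.0276]
tool_rot: [3.14, -0.0, 1.69]
contact_force: [2.0, 5.8, -2.4]
opening: 0.035
grip_force: 5.0
```

Emit:
{"fn": "move_arm", "kwargs": {"rows": [[0, 0, 0, 0, 0.6], [0, 0, 0, 0, 1], [0, 0, 0, 0, 1], [0, 0, 0, 0, 1]]}}

```text
time: 16.95
tool_pos: [0.4577, 0.0396, 0.0276]
tool_rot: [3.141, -0.0, 1.69]
contact_force: [2.3, 5.7, -1.8]
opening: 0.0336
grip_force: 26.6
```

```bash
python3 - <<'E'
from h import *
np.set_printoptions(linewidth=200)
th=.1203;r=np.array([[np.cos(th),-np.sin(th)],[np.sin(th),np.cos(th)]])
m=np.array([.40104,.01703]);p=m+r@np.array([.0037,0])
for n in ['scene','side']:
    im,K,T,c=grab(n);g=cv2.cvtColor(im,cv2.COLOR_RGB2GRAY)
    u=proj(K,T,np.append(m,.022));v=proj(K,T,np.append(p,.016));e=proj(K,T,np.append(m+r@[0,.01],.022))-u
    print(n,u,v,'10mm +y',e);a,b=u.astype(int);print(g[b-9:b+10,a-10:a+16])
E
```

```text
scene [276.18150488 198.04354093] [276.79647261 198.61441874] 10mm +y [-2.49355923 -1.48747325]
[[107 109 109 108 107 110 114 119 124 134 138 139 142 152 157 155 149 144 143 140 141 139 135 121  93  73]
 [108 109 109 107 107 106 110 109 112 120 125 128 141 154 154 148 144 141 138 141 140 137 125 102  73  62]
 [106 107 109 107 110 108 108 107 111 107 108 112 132 149 151 143 142 141 138 133 129 120 100  78  65  58]
 [110 108 107 107 108 106 109 106 108 108 107 118 133 148 147 142 140 138 131 117 101  87  71  62  61  60]
 [108 108 110 109 108 105 106 110 108 106 109 113 135 146 144 142 139 134 119  95  77  66  64  61  59  63]
 [119 112 109 108 109 108 108 109 108 103  98 109 134 146 144 139 134 118  96  71  65  64  65  61  61  61]
 [157 128 116 109 107 109 107 103 103  91  84 107 133 145 144 134 116  90  70  65  63  61  61  61  62  59]
 [204 177 150 126 114 109 107 105  96  88  80 104 133 143 135 115  86  66  60  63  59  65  59  62  62  62]
 [222 211 194 172 136 115 108  98  87  84  95 117 133 133 115  82  57  56  59  60  62  62  64  60  60  62]
 [213 216 219 208 177 141 116 105  97  99
[... 2458 characters left out ...]
 164 157 143 125  92  68  62  63  64  63  66  82 101 110]
 [ 74  69  65  65  67  66  68  75  81  82 114 179 201 185 159 133  96  69  63  63  62  63  70  90 104 110]
 [ 54  43  38  38  38  38  46  56  60  63  93 152 178 169 150 126  91  66  63  63  64  62  71  94 108 111]
 [ 55  45  38  36  37  39  51  66  73  71  78 111 133 136 126 102  74  63  63  63  63  62  71  95 108 110]
 [ 59  55  47  44  42  46  61  83  93  90  96 135 157 163 143  98  66  61  63  63  63  62  71  95 108 111]
 [ 60  59  57  57  57  57  64  78  86  86 121 182 210 215 186 117  74  68  63  62  62  63  76  97 108 110]
 [ 90  82  80  83  82  78  79  90  99 103 147 207 231 233 201 132  95  82  67  64  70  78  93 105 109 110]]
```

```bash
python3 -c "
from cell import monitor,workorder
s=monitor.observe();print(s['time'],s['tool_pos'],s['opening'],s['grip_force'])
print(workorder.hand_in())"
```

```text
17.05 [0.45764907 0.03964296 0.02762971] 0.033485256877854565 26.573258824646473
the job is handed in; nothing more can be done
None
```

I handed the job in at 17 s: the pack stands in the end slot, and the arm grips jaw and lever closed (33.5 mm opening, 27 N). The leg is pulled out by my measured 59.5 mm to the rider, roughly ±1 mm, and a side-camera check agreed.

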